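# Tuck the orange guide bracket under the housing cover

### The job

Fit the orange guide bracket into the black housing on the assembly fixture: tilt it, put its white-tipped toe edge-first through the opening and under the yellow cover, then right it inside while you still hold it, so that its foot lies flat on the housing floor, and let go. Leave the blue bracket where it stands.

Things in the scene. Friction and masses are not known exactly. Their poses are not given: they have to be found in the camera images.
- guide_grip (a point): Orange bracket, 0.11-0.22 kg, on its foot on the bench. Foot 100 (x) x 40 (y) x 8 mm; one blade 24 (x) x 14 (y) mm rises to 90 mm above the underside. This point: blade axis, 68 mm above the underside, z up the blade, x from toe to heel. Toe end 62 mm towards -x, heel end 38 mm towards +x. Starts with the toe roughly towards the robot. Grip the blade along y (14 mm).
- guide_toe (a point): Middle of the orange bracket's toe end face (white-tipped, the end farther from the blade): 62 mm from the grip point towards -x and 64 mm below it, 4 mm above the underside. Same axes as the grip point.
- pocket (a point): Centre of the white floor in the fixed black housing, 16 mm above the bench; x away from the robot, z up. Cavity x -61..61, y -32..32 mm, walls 5 mm thick, 42 mm high. Yellow fixed cover over x -61..-21: underside 38, top 42 mm above the floor; the rest, 82 mm, is open. The foot fits in tilted about 28 deg, toe first under the cover. Fixture plate 260 x 210 mm; nothing above 58 mm over the bench.
- spare_grip (a point): The same point on the blue bracket, a loose bystander of the same shape and size as the orange one, standing nearby; do not disturb it.
Mind the look-alikes: they are no part of the job. Leave any green look-alike of the part that bears guide_grip alone.

How it is judged:
On the way, in this order (a step that is already met when the one before it is completed fails the run):
1. the orange bracket is tilted and its toe is under the yellow cover, inside the housing (angle between guide_grip's own z axis and vertical above 0.14 rad and x of guide_toe in the frame of pocket between -0.07 and -0.021 m and y of guide_toe in the frame of pocket between -0.034 and 0.034 m and z of guide_toe in the frame of pocket between -0.002 and 0.038 m), for 0.05 s.
2. the orange bracket is righted inside the housing, toe under the cover, foot no more than 15 mm above the floor, still held in the gripper (angle between guide_grip's own z axis and vertical below 0.13 rad and contact force between the fingers and guide above 1 N and x of guide_toe in the frame of pocket between -0.07 and -0.031 m and y of guide_grip in the frame of pocket between -0.02 and 0.02 m and z of guide_grip in the frame of pocket between 0.06 and 0.083 m), for 0.05 s.
At the end, for the whole second after the job is handed in: The orange bracket rests released in the housing, its foot flat on the floor (blade within 0.1 rad of upright, grip point 62 to 74 mm above the floor), its toe end at least 10 mm under the yellow cover (pocket x below -31 mm), its grip point within 20 mm of the middle across (angle between guide_grip's own z axis and vertical below 0.1 rad and linear speed of guide below 0.02 m/s and x of guide_toe in the frame of pocket between -0.07 and -0.031 m and y of guide_grip in the frame of pocket between -0.02 and 0.02 m and z of guide_grip in the frame of pocket between 0.062 and 0.074 m); the robot touches nothing.
It fails at once if the blue bracket is moved by more than 15 mm (distance of spare_grip from where it was at the start of the episode above 0.015 m).
It also fails if it takes over 40 s, if anything falls off the work surface, if the arm or the gripper's body presses on something with over 40 N, if the wrist force passes 120 N, or if a joint passes its speed limit or range.

### The arm

A 6-joint arm with a two-finger parallel gripper is mounted at the origin on the work surface. World frame = base frame: x ahead of the robot, y to its left, z up, the work surface at z = 0. Lengths are in m, angles in rad, forces in N, time in s.
With the tool pointing down it reaches from about 0.375 to 0.925 m from the base axis. Payload 5.7 kg.
Tool frame: the origin (TCP) lies midway between the tips of the shut fingers; the grasp point (between the pads) lies 19 mm behind it; z points along the fingers, y is the direction in which the jaws open and shut (so a half turn about z gives the same grasp; the last joint's range is limited). The gripper opens to 88 mm and grips with 3 to 60 N. Pads are 20 mm wide; open, the fingers measure 115 mm over their backs; the gripper's body (75 mm by 178 mm) begins 61 mm behind the grasp point.
Start: joints at [-1.36, 0.359, 1.51, -0, 1.272, -0.115], TCP at [0.192, -0.568, 0.223] pointing down, gripper open.
Joint ranges: [-2.97, 2.97], [-1.01, 2.36], [0.21, 2.38], [-0.96, 4.11], [0.2, 2.71], [-2.98, 2.98]. Speed limits (rad/s): [2.39, 2.39, 3.14, 3.14, 3.14, 3.14].

### API

Orientations are given as a unit quaternion [x, y, z, w].
In Python, from rig import bot, move_gripper, inverse_kinematics, optics, sensors gives the robot as it stands. The module is installed in compiled form; this text tells all that it offers. Calls block until the motion is done:
- bot.goto(position, orientation): joint-space move of the TCP to a pose.
- bot.move_straight(position, attitude=None, rate=0.15): straight line of the TCP; attitude=None keeps the orientation; rate is the mean speed in m/s.
- bot.set_joints(angles): joint-space move.
- move_gripper(opening): finger opening in m; the grip force is fixed at half the most; returns when the fingers have stopped.
- bot.wait(seconds).
- inverse_kinematics(position, orientation): joint angles nearest the present ones, or None.
- optics.get_image(name): name is "side" or "top" or "wrist"; returns (picture, depth): 480x640x3 uint8, red, green, blue; 480x640 float32, m along the optical axis (not along the pixel's ray), 0 where there is no reading.
- optics.camera_info(name): a dict with "K" (3x3 intrinsics, pixels), "D" ([k1, k2, p1, p2, k3] as OpenCV has them; the pictures are not rectified), "rvec" (rotation vector, rad) and "tvec" (3), from world to camera coordinates, as OpenCV has them. Camera axes: x right, y down, z forward; pixel columns grow to the right and rows downward; lengths in m; the calibration is good to about 2 mm. A picture is of the moment at which its call begins: read the wrist's pose just before it. camera_info takes no time and is no camera call; for the wrist camera it gives the pose at the moment of the call.
A pose or a line that the arm cannot do raises bot.IKError and nothing moves.
- bot.hand_in(): hands the job in, once; it reports no verdict.
Trained networks look in the newest picture that a camera, given by its name, has taken for a name from the list of things; names that differ only in an ending like _2 or _b are one class to them, and where a whole thing is asked for, a point or a joint stands for the part that bears it (a point fixed in the world has none). Each returns a list of dicts, best first, with "p" (0 to 1); they miss things now and then, are a little off and sometimes report something else, mostly with a low value. They report only what shows in the picture. A call takes as long as a camera call. They do not tell look-alikes from the thing itself.
- optics.find_in(camera, target): "centre" ([x, y, z] in m, in world coordinates, good to about 4 mm: the middle of the surface that is visible of it).
- optics.outline_of(camera, target): "region" (480x640 bool, what is visible of it).
Readings, each from a call of its own:
- sensors.current_time_s(): time.
- sensors.current_joint_positions(): joint angles.
- sensors.current_qvel(): joint speeds.
- sensors.current_joint_torque(): joint torques, N m.
- sensors.current_tool_pos(): TCP position.
- sensors.current_tcp_rot(): TCP orientation.
- sensors.current_contact_force(): force on the tool from outside, world axes, zero at the start.
- sensors.current_ft_torque(): the same for the moment, N m.
- sensors.current_gripper_width(): finger opening in m.
Only numpy, scipy, OpenCV 4.12 (cv2) and the standard library are available. Lean on these libraries where they do the work, as an engineer would, in place of code of your own. Each camera call takes 0.05 s, during which the arm holds its last target.

## Working session

There is one attempt and no reset: what is moved stays moved. The work goes in short steps, each a Python script; the robot and the scene stay as the last script left them, time stands still between calls to the robot, and variables do not carry over. Pictures are saved under pics/ and viewed, and the job is handed in when it is done.

```bash
mkdir -p pics; python3 - <<'E'
from rig import bot, move_gripper, inverse_kinematics, optics, sensors
import cv2,numpy as np
for n in ("side","top"):
    im,d=optics.get_image(n); cv2.imwrite(f"pics/{n}0.png",im[:,:,::-1]); np.savez(f"{n}0.npz",im=im,d=d)
    for t in ("guide_grip","guide_toe","pocket","spare_grip"):
        for r in optics.find_in(n,t): print(n,t,np.round(r["centre"],4),round(r["p"],2))
    c=optics.camera_info(n); print(c)
print(sensors.current_time_s(), sensors.current_tcp_rot(),sensors.current_gripper_width())
E
```

```text
side guide_grip [0.8285 0.0126 0.007 ] 0.88
side guide_grip [ 0.4937 -0.1105  0.0079] 0.85
side guide_grip [0.3482 0.1622 0.0033] 0.79
side guide_toe [0.8253 0.014  0.011 ] 0.85
side guide_toe [0.3473 0.1596 0.004 ] 0.8
side guide_toe [ 0.4934 -0.1119  0.0092] 0.57
side pocket [0.5974 0.2031 0.0093] 0.8
side spare_grip [ 0.5127 -0.2806  0.006 ] 0.97
{'K': array([[534.96503565,   0.        , 329.23805107],
       [  0.        , 534.96503565, 236.01835502],
       [  0.        ,   0.        ,   1.        ]]), 'D': array([0.0102107, 0.       , 0.       , 0.       , 0.       ]), 'rvec': array([ 0.40040436, -2.83343035,  1.07156428]), 'tvec': array([0.55531367, 0.22037431, 0.88585416])}
top guide_grip [0.352  0.1412 0.006 ] 0.96
top guide_grip [ 0.4917 -0.1088  0.0086] 0.85
top guide_grip [ 0.8285 -0.0021  0.0115] 0.85
top guide_toe [0.3553 0.1452 0.0068] 0.95
top guide_toe [ 0.4888 -0.1089  0.0142] 0.91
top guide_toe [0.8301 0.003  0.0055] 0.77
top pocket [0.6054 0.174  0.0138] 0.76
top spare_grip [ 0.5089 -0.2774  0.0051] 0.59
{'K': array([[539.16966183,   0.        , 327.45725127],
       [  0.        , 539.16966183, 242.05557125],
       [  0.        ,   0.        ,   1.        ]]), 'D': array([-0.06627585,  0.        ,  0.        ,  0.        ,  0.        ]), 'rvec': array([ 2.14071582, -2.13976541,  0.18326489]), 'tvec': array([-0.05124888,  0.60436584,  0.84397885])}
0.5 [ 9.86759217e-01  1.62191996e-01 -1.62876047e-05 -6.32503914e-05] 0.08731107155322218
```

View pics/side0.png

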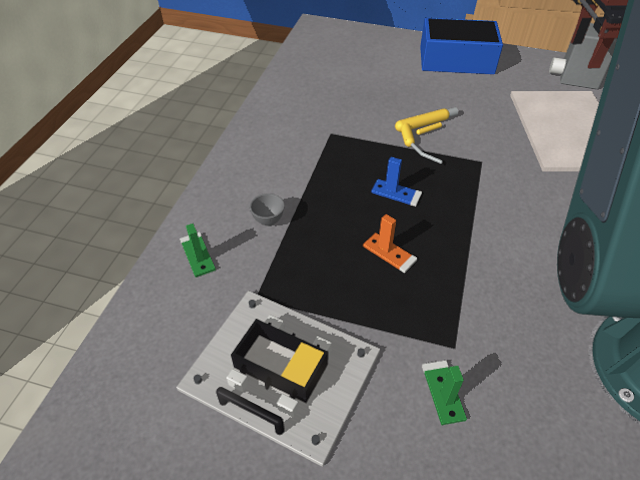

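View pics/top0.png

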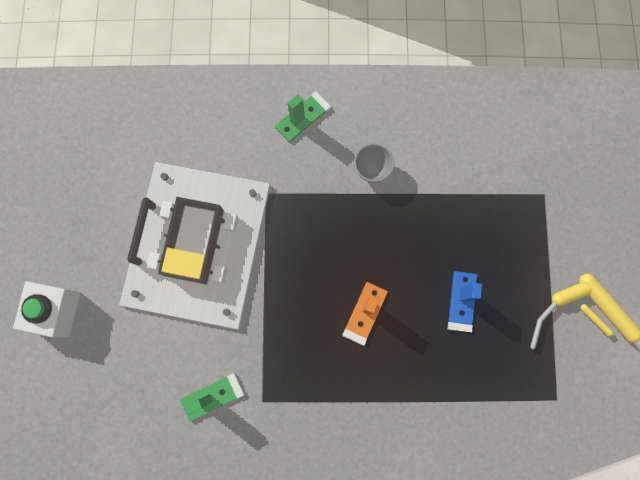

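Four look-alikes: orange at top px (366,312), blue (463,300), and green (302,115) and (212,398). Orange with its white toe towards the robot fits guide_grip, and the black housing with the yellow cover is at (190,240). I'll check this in a crop and fit poses from depth.

```bash
cat > h.py <<'E'
import numpy as np,cv2
from scipy.spatial.transform import Rotation as R
def cloud(im,d,c):
    v,u=np.mgrid[0:480,0:640]
    p=cv2.undistortPoints(np.stack([u,v],-1).reshape(-1,1,2).astype(float),c["K"],c["D"]).reshape(480,640,2)
    P=np.dstack([p*d[...,None],d])
    M=cv2.Rodrigues(c["rvec"])[0]
    W=(P-c["tvec"])@M
    W[d<=0]=np.nan
    return W
def masks(im):
    h=cv2.cvtColor(im,cv2.COLOR_RGB2HSV).astype(int); H,S,V=h[...,0],h[...,1],h[...,2]
    return dict(orange=(H>4)&(H<16)&(S>150)&(V>70), yellow=(H>=18)&(H<32)&(S>110)&(V>90), white=(S<40)&(V>190))
E
python3 - <<'E'
from h import *
from rig import optics
ims=[]
for n in ("side","top"):
    z=np.load(f"{n}0.npz");im,d=z["im"],z["d"];c=optics.camera_info(n)
    W=cloud(im,d,c);m=masks(im)
    o=m["orange"]; P=W[o]; print(n,o.sum(),"zhist",np.histogram(P[:,2],bins=[-.02,0,.004,.012,.03,.06,.085,.095,.12])[0])
    f=P[(P[:,2]<.013)]; print(" foot rect",cv2.minAreaRect((f[:,:2]*1000).astype(np.float32)), "z",np.median(f[:,2]))
    b=P[P[:,2]>.084]; print(" bladetop",np.median(b,0),cv2.minAreaRect((b[:,:2]*1000).astype(np.float32)))
    # add white
    cc=np.nanmean(P,0)
    w=m["white"]&(np.linalg.norm(W[...,:2]-cc[:2],axis=-1)<.09); 
    print(" white",w.sum(),np.nanmean(W[w],0))
    y=m["yellow"]&(W[...,0]>.45)&(W[...,1]>.05); Y=W[y];print(" yellow",y.sum(),np.median(Y,0),cv2.minAreaRect((Y[np.abs(Y[:,2]-np.median(Y[:,2]))<.006][:,:2]*1000).astype(np.float32)))
    a,b2=(slice(200,280),slice(340,440)) if n=="side" else (slice(270,360),slice(310,420))
    ims.append(cv2.resize(im[a,b2],(400,320),interpolation=cv2.INTER_CUBIC))
    a,b2=(slice(280,470),slice(170,390)) if n=="side" else (slice(150,340),slice(110,330))
    ims.append(cv2.resize(im[a,b2],(400,280),interpolation=cv2.INTER_CUBIC))
cv2.imwrite("pics/crop1.png",np.hstack([np.vstack(ims[:2]),np.vstack(ims[2:])])[:,:,::-1])
E
```

```text
side 1274 zhist [  9  90 581  93 148 135  97   0]
 foot rect ((1552.25732421875, -974.7744140625), (1257.1435546875, 2557.647216796875), 25.63265037536621) z 0.008043612533381272
 bladetop [ 0.49860522 -0.11554326  0.09050554] ((498.2228088378906, -117.9869384765625), (16.097457885742188, 24.517925262451172), 63.73579025268555)
 white 0 [nan nan nan]
 yellow 1040 [0.56770101 0.1873986  0.05901065] ((567.4876708984375, 187.02891540527344), (66.75106811523438, 41.59466552734375), 81.02313995361328)
top 1193 zhist [  4  36 917  47  24  20 143   1]
 foot rect ((495.6923828125, -118.5030746459961), (41.2606315612793, 88.50881958007812), 65.29889678955078) z 0.008971375441521955
 bladetop [ 0.50019973 -0.11986021  0.09093018] ((500.9333190917969, -120.06610870361328), (14.04373836517334, 23.81987190246582), 64.8960952758789)
 white 162 [ 0.44913598 -0.09673258  0.00948503]
 yellow 969 [0.56782679 0.18597996 0.05867833] ((568.1456909179688, 185.84848022460938), (65.65435791015625, 40.93365478515625), 78.7979507446289)<stdin>:13: RuntimeWarning: Mean of empty slice
```

View pics/crop1.png

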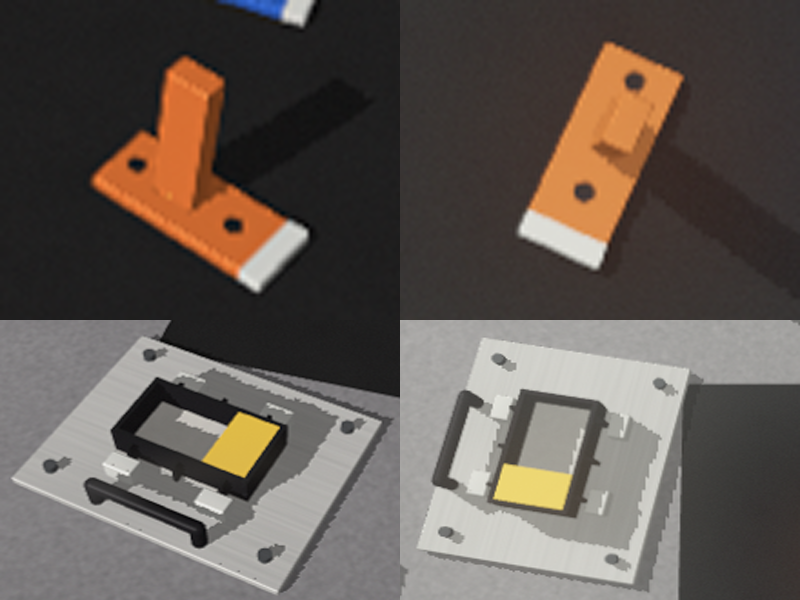

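```bash
python3 - <<'E'
from h import *
from rig import optics,inverse_kinematics
for n in ("side","top"):
    z=np.load(f"{n}0.npz");im,d=z["im"],z["d"];c=optics.camera_info(n)
    W=cloud(im,d,c)
    near=np.hypot(W[...,0]-.608,W[...,1]-.179)<.078
    rim=near&(W[...,2]>.053)&(W[...,2]<.064); P=W[rim][:,:2]*1000
    k=cv2.convexHull(P.astype(np.float32))
    print(n,rim.sum(),cv2.minAreaRect(P.astype(np.float32)))
    fl=near&(W[...,2]>.012)&(W[...,2]<.020)&(im.min(-1)>90)
    u=np.hypot(W[...,0]-.62,W[...,1]-.177)<.04
    print(" floor z",np.nanmedian(W[fl&u][:,2]))
    # percentile extents in housing axes
    for a in (-8,-9,-10,-11,-12):
        e=np.array([np.cos(np.radians(a)),np.sin(np.radians(a))]);f=np.array([-e[1],e[0]])
        q=[np.percentile(P@v,[1,99]) for v in (e,f)]
        mid=q[0].mean()*e+q[1].mean()*f
        print(a,np.round([np.ptp(q[0]),np.ptp(q[1])],1),mid.round(1))
# ik checks
E
```

```text
side 2030 ((608.0022583007812, 182.542236328125), (82.44529724121094, 133.7565460205078), 79.7291488647461)
 floor z 0.017115542455637817
-8 [132.   77.4] [607.  180.6]
-9 [131.5  76.1] [607.1 180.3]
-10 [131.1  74.7] [607.1 180.1]
-11 [130.9  74.2] [607.1 180.2]
-12 [131.3  75. ] [607.1 180.2]
top 1756 ((608.756103515625, 176.785888671875), (82.87763214111328, 131.5821990966797), 78.74365234375)
 floor z 0.016403517408551862
-8 [130.3  77.4] [608.7 177.9]
-9 [129.8  75.8] [608.6 177.9]
-10 [129.8  74.4] [608.7 177.9]
-11 [129.8  73.5] [608.6 178. ]
-12 [129.6  73.7] [608.6 177.9]
```

```bash
cat >> h.py <<'E'
PK=np.array([.608,.179,.016]);PY=np.radians(-10.7)
GP=np.array([.4996,-.119,.068]);GY=np.radians(-25)
FL=R.from_euler('x',np.pi)
def tool(flip): return R.from_euler('z',np.pi)*FL if flip else FL
def pose(grip,yaw,th,flip,off=np.zeros(3)):
    """bracket grip pose -> TCP; off = position of grasp point in bracket frame"""
    B=R.from_euler('z',yaw)*R.from_euler('y',-th)
    T=B*tool(flip)
    return grip+B.apply(off)+T.apply([0,0,.019]),T.as_quat()
def pocket(tx,tz,th,ty=0.,pk=PK,py=PY):
    """toe bottom edge (tx,tz) in the pocket frame, tilt -> world grip position"""
    l=np.array([tx,ty,tz])+R.from_euler('y',-th).apply([.062,0,.068])
    return pk+R.from_euler('z',py).apply(l)
TH=np.radians(28)
E
python3 - <<'E'
from h import *
from rig import inverse_kinematics as ik
for f in (0,1):
    L=[("pre",GP+[0,0,.12],GY,0),("grasp",GP,GY,0),("lift",GP+[0,0,.1],GY,0)]
    c,s=np.cos(TH),np.sin(TH)
    L+=[("over",pocket(-.05+.06*c,.003+.06*s+.08,TH),PY,TH),("in0",pocket(-.05+.06*c,.003+.06*s,TH),PY,TH),("in1",pocket(-.05,.003,TH),PY,TH),("right",pocket(-.05,.003,0),PY,0)]
    for n,g,y,t in L:
        j=ik(*pose(g,y,t,f)); print(f,n,pose(g,y,t,f)[0].round(3),None if j is None else np.round(j,2))
E
```

```text
0 pre [ 0.5   -0.119  0.169] [-0.37  0.29  1.76 -0.    1.09  1.64]
0 grasp [ 0.5   -0.119  0.049] [-0.37  0.47  1.87 -0.    0.8   1.64]
0 lift [ 0.5   -0.119  0.149] [-0.37  0.32  1.78 -0.    1.04  1.64]
0 over [0.642 0.173 0.2  ] [ 0.28  0.31  1.78 -0.36  0.64  2.28]
0 in0 [0.642 0.173 0.12 ] [ 0.28  0.42  1.86 -0.49  0.46  2.44]
0 in1 [0.59  0.182 0.091] [ 0.33  0.42  1.98 -0.67  0.39  2.67]
0 right [0.62  0.177 0.068] [ 0.17  0.58  1.56 -0.    1.    1.93]
1 pre [ 0.5   -0.119  0.169] [-0.37  0.29  1.76  0.    1.09 -1.5 ]
1 grasp [ 0.5   -0.119  0.049] [-0.37  0.47  1.87  0.    0.8  -1.5 ]
1 lift [ 0.5   -0.119  0.149] [-0.37  0.32  1.78  0.    1.04 -1.5 ]
1 over [0.642 0.173 0.2  ] [ 0.28  0.31  1.78 -0.36  0.64 -0.86]
1 in0 [0.642 0.173 0.12 ] [ 0.28  0.42  1.86 -0.49  0.46 -0.71]
1 in1 [0.59  0.182 0.091] [ 0.33  0.42  1.98 -0.67  0.39 -0.47]
1 right [0.62  0.177 0.068] [ 0.17  0.58  1.56  0.    1.   -1.21]
```

```bash
python3 - <<'E'
from h import *
from rig import *
bot.goto(*pose(GP+[0,0,.12],GY,0,1))
c=optics.camera_info("wrist"); im,d=optics.get_image("wrist")
cv2.imwrite("pics/w1.png",im[:,:,::-1])
W=cloud(im,d,c);m=masks(im)["orange"];P=W[m];P=P[~np.isnan(P[:,0])]
f=P[P[:,2]<.013];b=P[(P[:,2]>.084)&(P[:,2]<.1)]
for q in (f,b): 
    if len(q): print(len(q),cv2.minAreaRect((q[:,:2]*1000).astype(np.float32)),np.median(q,0))
print(sensors.current_time_s(),sensors.current_tool_pos())
E
```

```text
738 ((498.94476318359375, -118.48371887207031), (41.970863342285156, 95.65914916992188), 65.36246490478516) [ 0.49155156 -0.12856031  0.00911047]
99 ((495.1112060546875, -122.2513656616211), (11.31956672668457, 26.449682235717773), 36.500885009765625) [ 0.48971287 -0.11657561  0.08982273]
2.525 [ 0.49974185 -0.11987642  0.1691125 ]
```

View pics/w1.png

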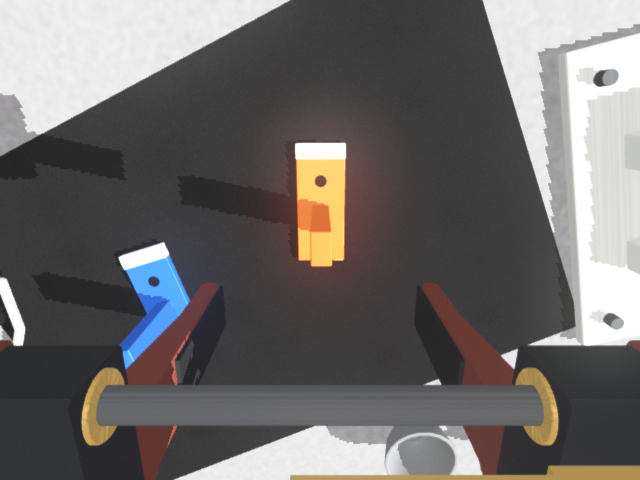

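The wrist view shows the bracket square between the fingers (column 321, finger midline about 320). The blue one is clear to the left at (150,280). Now I'll grasp.

```bash
python3 - <<'E'
from h import *
from rig import *
p,q=pose(GP,GY,0,1)
bot.move_straight(p,q,rate=.12)
print(sensors.current_tool_pos(),p,sensors.current_contact_force())
move_gripper(.0)
print("w",sensors.current_gripper_width(),sensors.current_contact_force())
bot.move_straight(p+[0,0,.11],rate=.12)
print("w",sensors.current_gripper_width(),sensors.current_contact_force(),sensors.current_time_s())
for n in ("side","top"):
    im,d=optics.get_image(n); cv2.imwrite(f"pics/{n}1.png",im[:,:,::-1]); np.savez(f"{n}1.npz",im=im,d=d)
a=cv2.imread("pics/side1.png")[120:300,300:480];b=cv2.imread("pics/top1.png")[220:400,280:460]
cv2.imwrite("pics/c2.png",cv2.resize(np.hstack([a,b]),(800,400)))
E
```

```text
[ 0.50011382 -0.11921427  0.04953437] [ 0.4996 -0.119   0.049 ] [0.27528394 0.0347983  0.16769319]
w 0.014056767263742082 [ 0.20111711  0.308      -0.88638942]
w 0.013805580155138865 [ 0.05453976  0.08544176 -1.47962687] 5.8667
```

View pics/c2.png

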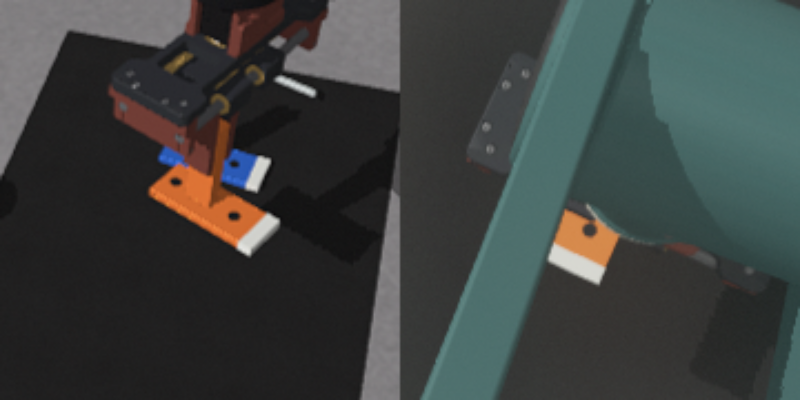

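The bracket is held and lifted level (side crop: toe at (265,230), blue untouched behind). I'll check the in-hand pose from the side depth and then move over the housing.

```bash
python3 - <<'E'
from h import *
from rig import *
z=np.load("side1.npz");W=cloud(z["im"],z["d"],optics.camera_info("side"))
tp=sensors.current_tool_pos();B=R.from_quat(sensors.current_tcp_rot())*tool(1).inv()
L=B.inv().apply(W.reshape(-1,3)-(tp+[0,0,.019])).reshape(480,640,3) # bracket-local coords wrt grasp pt
m=masks(z["im"]); v,u=np.nonzero(((m["orange"])|(z["im"].min(-1)>120))&(L[...,2]>-.072)&(L[...,2]<-.054)&(abs(L[...,0])<.08)&(abs(L[...,1])<.03))
P=L[v,u];
A=np.c_[P[:,:2],np.ones(len(P))];
s=P[:,2]>-.0635
k=np.linalg.lstsq(A[s],P[s,2],rcond=None)[0];print("plane",k,"n",s.sum())
print("x,y ext",np.percentile(P[:,0],[.5,1,99,99.5]),np.percentile(P[:,1],[1,99]))
E
```

```text
plane [-2.72290003e-05 -2.15545512e-02 -5.88914311e-02] n 803
x,y ext [-0.0633944  -0.06294955  0.03630334  0.03676441] [-0.01910355  0.02144827]
```

```bash
python3 - <<'E'
from h import *
from rig import *
c,s=np.cos(TH),np.sin(TH)
bot.goto(*pose(pocket(-.05+.06*c,.003+.06*s+.06,TH),PY,TH,1))
print(sensors.current_time_s(),sensors.current_gripper_width(),sensors.current_contact_force())
for n in ("side","top"):
    im,d=optics.get_image(n); cv2.imwrite(f"pics/{n}2.png",im[:,:,::-1]); np.savez(f"{n}2.npz",im=im,d=d)
z=np.load("side2.npz");W=cloud(z["im"],z["d"],optics.camera_info("side"))
tp=sensors.current_tool_pos();T=R.from_quat(sensors.current_tcp_rot());B=T*tool(1).inv()
print(B.as_euler('ZYX',degrees=True))
L=B.inv().apply(W.reshape(-1,3)-(tp-T.apply([0,0,.019]))).reshape(480,640,3)
m=masks(z["im"]); M=((m["orange"])|(z["im"].min(-1)>120))&(L[...,2]>-.072)&(L[...,2]<-.054)&(abs(L[...,0])<.08)&(abs(L[...,1])<.03)
P=L[M];s=P[:,2]>-.0635
print("plane",np.linalg.lstsq(np.c_[P[:,:2],np.ones(len(P))][s],P[s,2],rcond=None)[0],s.sum(),np.percentile(P[:,0],[1,99]),np.percentile(P[:,1],[1,99]))
a=cv2.imread("pics/side2.png")[240:440,150:400];b=cv2.imread("pics/top2.png")[150:350,100:350]
cv2.imwrite("pics/c3.png",cv2.resize(np.hstack([a,b]),(800,320)))
E
```

```text
7.1917 0.013772856353569845 [-0.4375097   0.57055703 -2.53223601]
[-10.80544751 -27.95485654  -0.04017419]
plane [-0.00285803 -0.01041979 -0.05861037] 280 [-0.06254841  0.03734554] [-0.01890654  0.02096038]
```

View pics/c3.png

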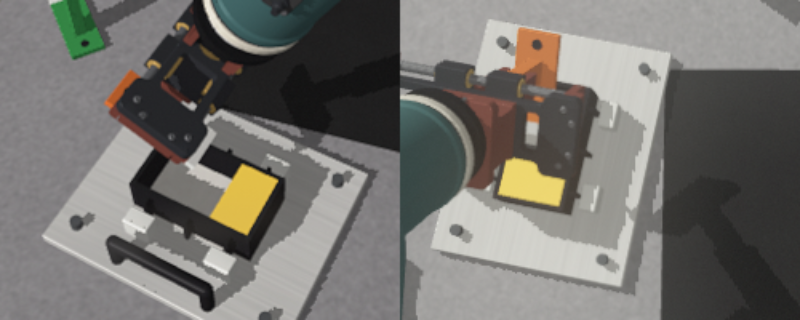

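The bracket is tilted over the opening with the toe just behind the cover edge (side crop (205,145), top crop (530,130)) and the in-hand pose is unchanged. Next I insert it, checking force at each step.

```bash
python3 - <<'E'
from h import *
from rig import *
c,s=np.cos(TH),np.sin(TH)
f0=sensors.current_contact_force()
def go(tx,tz,th,rate):
    bot.move_straight(*pose(pocket(tx,tz,th),PY,th,1),rate=rate)
    f=sensors.current_contact_force()-f0
    print(round(tx,3),round(tz,3),round(np.degrees(th)),f.round(2),round(sensors.current_time_s(),2),flush=True)
    if np.linalg.norm(f)>6: raise SystemExit("force")
for k in (.06,.04,.02,0): go(-.05+k*c,.004+k*s,TH,.08)
bot.wait(.1)
im,d=optics.get_image("side"); cv2.imwrite("pics/s3.png",cv2.resize(im[240:440,150:400],(750,600))[:,:,::-1])
E
```

```text
0.003 0.032 28 [-0.06  0.17  1.  ] 8.18
-0.015 0.023 28 [ 0.79  0.25 -0.18] 8.57
-0.032 0.013 28 [-0.01  1.21 -0.28] 8.97
-0.05 0.004 28 [ 0.69  1.24 -0.66] 9.38
```

View pics/s3.png

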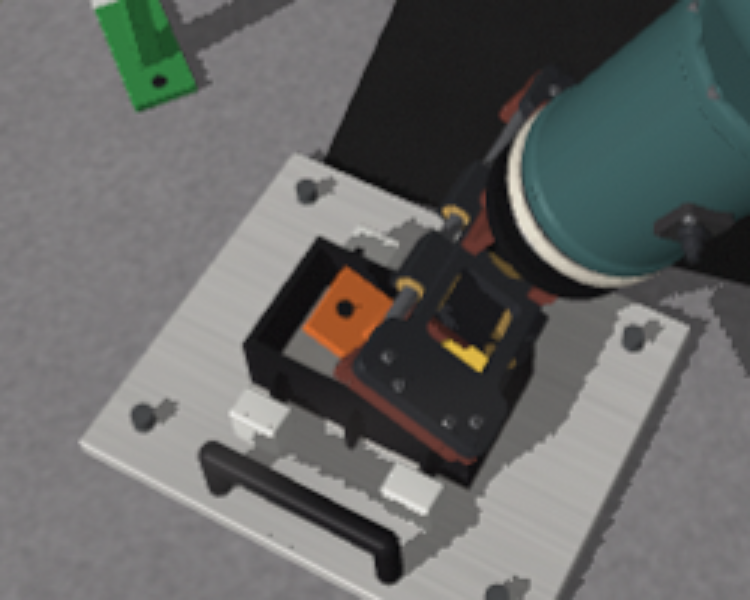

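No contact, and the heel stands free of the walls at (350,310). Next I right it about the toe.

```bash
python3 - <<'E'
from h import *
from rig import *
f0=sensors.current_contact_force()
def go(tx,tz,th,rate):
    bot.move_straight(*pose(pocket(tx,tz,th),PY,th,1),rate=rate)
    f=sensors.current_contact_force()-f0
    print(round(tx,3),round(tz,3),round(np.degrees(th)),f.round(2),round(sensors.current_time_s(),2),flush=True)
    if np.linalg.norm(f)>8: raise SystemExit("force")
for a in (24,20,16,12,8,4,0): go(-.05,.004,np.radians(a),.04)
bot.wait(.3)
im,d=optics.get_image("side"); cv2.imwrite("pics/s4.png",cv2.resize(im[240:440,150:400],(750,600))[:,:,::-1])
tz=.004
while tz>-.003:
    tz-=.001; bot.move_straight(*pose(pocket(-.05,tz,0),PY,0,1),rate=.02)
    f=sensors.current_contact_force()-f0; print(round(tz,4),f.round(2),sensors.current_tool_pos()[2].round(4))
    if f[2]>3: break
print(sensors.current_gripper_width(),sensors.current_time_s())
im,d=optics.get_image("side"); cv2.imwrite("pics/s5.png",cv2.resize(im[240:440,150:400],(750,600))[:,:,::-1])
E
```

```text
-0.05 0.004 24 [-0.21  0.09  0.07] 9.88
-0.05 0.004 20 [-1.32 -0.07  0.26] 10.17
-0.05 0.004 16 [0.22 0.66 1.35] 10.46
-0.05 0.004 12 [-0.23  0.16  0.3 ] 10.75
-0.05 0.004 8 [-0.63  0.78  0.09] 11.04
-0.05 0.004 4 [-0.39 -1.21  0.21] 11.33
-0.05 0.004 0 [-0.84  0.22  1.04] 11.62
0.003 [-0.1  -0.45  0.28] 0.0679
0.002 [0.04 0.38 1.16] 0.0669
0.001 [-0.54 -0.03  0.7 ] 0.0659
0.0 [-0.09 -0.23  1.06] 0.065
-0.001 [-1.61 -0.11  7.6 ] 0.065
0.014061964543091799 13.225
```

View pics/s5.png

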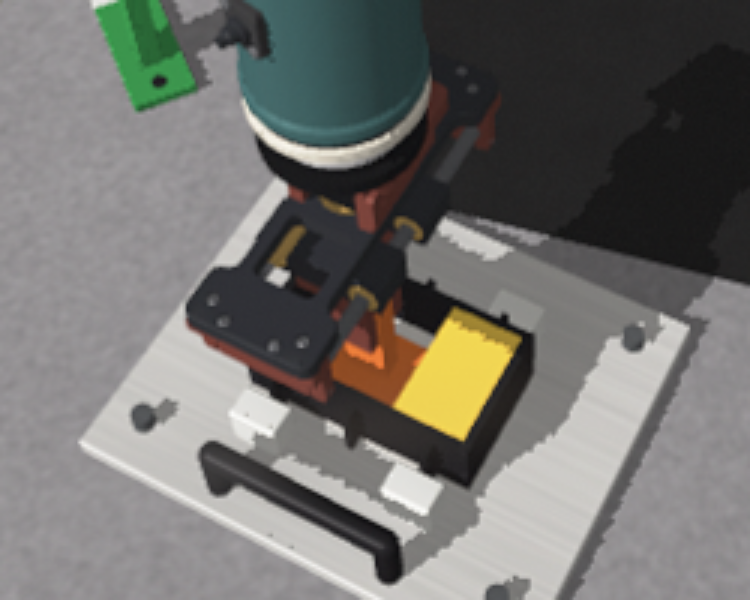

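The bracket is upright on the floor with the foot running under the cover at (415,375). Contact force 7.6 N. Releasing now.

```bash
python3 - <<'E'
from h import *
from rig import *
bot.move_straight(*pose(pocket(-.05,0,0),PY,0,1),rate=.02)
move_gripper(.045); print(sensors.current_gripper_width())
p=sensors.current_tool_pos()
bot.move_straight(p+[0,0,.10],rate=.1)
bot.goto([.45,-.0,.25],pose(GP,0,0,1)[1])
for n in ("side","top"):
    im,d=optics.get_image(n); cv2.imwrite(f"pics/{n}6.png",im[:,:,::-1])
    W=cloud(im,d,optics.camera_info(n)); m=masks(im)["orange"]
    L=R.from_euler('z',-PY).apply(W.reshape(-1,3)-PK).reshape(480,640,3)[m]
    L=L[(abs(L[:,0])<.07)&(abs(L[:,1])<.05)]
    b=L[(L[:,2]>.083)];r=cv2.minAreaRect((b[:,:2]*1000).astype(np.float32)); print(n,len(b),r,np.median(b[:,2]))
    f=L[L[:,2]<.02];print(" foot",np.median(f,0),np.percentile(f[:,0],[1,99]),np.polyfit(f[:,0],f[:,2],1))
    print([ (np.round(x["centre"],4),round(x["p"],2)) for x in optics.find_in(n,"spare_grip")])
print(sensors.current_time_s(),sensors.current_contact_force())
a=cv2.imread("pics/side6.png")[150:450,150:450];b=cv2.imread("pics/top6.png")[100:400,100:500]
cv2.imwrite("pics/c6.png",np.hstack([a,b]))
E
```

```text
0.04506216250654952
side 173 ((11.404502868652344, 0.601956844329834), (24.594221115112305, 15.699055671691895), 2.680022954940796) 0.09052834721142522
 foot [0.01651313 0.00671852 0.00931538] [-0.00940196  0.05266938] [-0.02565128  0.010115  ]
[(array([ 0.5283, -0.2792,  0.0055]), 0.63)]
top 117 ((12.166945457458496, -1.2539167404174805), (22.76121711730957, 13.153826713562012), 0.37043944001197815) 0.090570869653388
 foot [-0.00328008 -0.01067735  0.00869455] [-0.0154188   0.04134758] [-0.00795129  0.00858838]
[(array([ 0.507 , -0.2761,  0.0034]), 0.72)]
16.5583 [-0.19553046 -0.11493703  0.22136075]
```

View pics/c6.png

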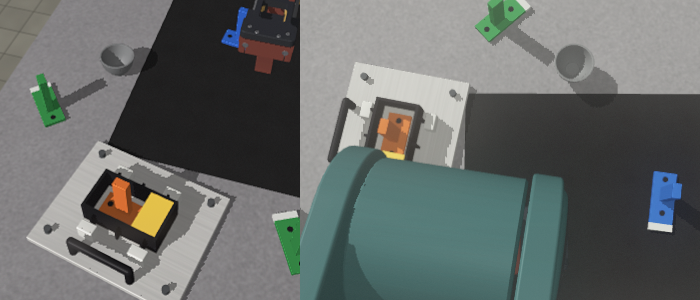

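The blade sits at pocket x of about 12 mm and y of about 0, with its top 90.5 mm above the floor, so the foot is flat and the toe is at about -50 mm. Blue is in place. Handing in.

```bash
python3 -c "
from rig import *
bot.hand_in(); print(sensors.current_time_s())"
```

```text
the job is handed in; nothing more can be done
the job is handed in; nothing more can be done
```

The orange bracket is in the housing with its foot flat on the floor. I gripped it by the blade, tilted it 28°, slid the toe under the yellow cover and righted it about the toe. It went down until the floor contact read 7.6 N, then I released it and backed the arm away. The job is handed in; the clock read 16.6 s just before that.

- **Position:** the last camera checks put the blade at pocket x of about 12 mm, which places the toe at about -50 mm, roughly 29 mm under the cover. Across the housing it is within about 1 mm of the middle.
- **Seating:** the blade top is 90.5 mm above the floor, which matches a foot lying flat. The foot slope came out at -0.026 rad from the side camera and -0.008 rad from the top one, both within the 0.1 rad limit. The part was partly hidden in both views.
- **Blue bracket:** it looks unmoved. The top camera's network finding agrees with the first one to about 2 mm. The side finding differs by about 16 mm in x, which I put down to the gripper partly hiding it in that view.

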